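# Test the spare camera batteries and put them away by length

### The job

Take the test probe from its stand and, with its tip, touch the brass contact of every battery pack on the shelf in turn, from the shortest pack to the longest, pressing gently and staying on each contact for about a second. Put every pack away in the tray stall made for its length, lying flat with the contact up, and stand the probe back in its stand. Leave the lenses and the blower alone.

Things in the scene. Friction and masses are not known exactly. Their poses are not given: they have to be found in the camera images.
- pack_36: black plastic camera battery pack 36 mm long (own x), 24 wide (y), 20 high (z), about 43 g, lying loose on the shelf; origin at the centre of its underside, z up. All packs share one pattern and differ in length only. Some packs are absent.
- stud_36 (a point): top centre of the 36 mm pack's test contact: a round brass stud 12 mm across and 1 mm proud on its top face, on the centre line 10 mm from the pack's +x end, so 21 mm above the pack's underside
- stall_36 (a point): centre of the floor of the tray's stall for the 36 mm pack: a flat-bottomed rectangular recess 46 mm long (along the tray's x) by 34 wide and 7 deep; its x, y, z axes are the tray's
- pack_48: black plastic camera battery pack 48 mm long (own x), 24 wide (y), 20 high (z), about 58 g, lying loose on the shelf; origin at the centre of its underside, z up. All packs share one pattern and differ in length only. Some packs are absent.
- stud_48 (a point): top centre of the 48 mm pack's test contact: a round brass stud 12 mm across and 1 mm proud on its top face, on the centre line 10 mm from the pack's +x end, so 21 mm above the pack's underside
- stall_48 (a point): centre of the floor of the tray's stall for the 48 mm pack: a flat-bottomed rectangular recess 58 mm long (along the tray's x) by 34 wide and 7 deep; its x, y, z axes are the tray's
- pack_60: black plastic camera battery pack 60 mm long (own x), 24 wide (y), 20 high (z), about 72 g, lying loose on the shelf; origin at the centre of its underside, z up. All packs share one pattern and differ in length only. Some packs are absent.
- stud_60 (a point): top centre of the 60 mm pack's test contact: a round brass stud 12 mm across and 1 mm proud on its top face, on the centre line 10 mm from the pack's +x end, so 21 mm above the pack's underside
- stall_60 (a point): centre of the floor of the tray's stall for the 60 mm pack: a flat-bottomed rectangular recess 70 mm long (along the tray's x) by 34 wide and 7 deep; its x, y, z axes are the tray's
- pack_72: black plastic camera battery pack 72 mm long (own x), 24 wide (y), 20 high (z), about 86 g, lying loose on the shelf; origin at the centre of its underside, z up. All packs share one pattern and differ in length only. Some packs are absent.
- stud_72 (a point): top centre of the 72 mm pack's test contact: a round brass stud 12 mm across and 1 mm proud on its top face, on the centre line 10 mm from the pack's +x end, so 21 mm above the pack's underside
- stall_72 (a point): centre of the floor of the tray's stall for the 72 mm pack: a flat-bottomed rectangular recess 82 mm long (along the tray's x) by 34 wide and 7 deep; its x, y, z axes are the tray's
- pack_84: black plastic camera battery pack 84 mm long (own x), 24 wide (y), 20 high (z), about 101 g, lying loose on the shelf; origin at the centre of its underside, z up. All packs share one pattern and differ in length only. Some packs are absent.
- stud_84 (a point): top centre of the 84 mm pack's test contact: a round brass stud 12 mm across and 1 mm proud on its top face, on the centre line 10 mm from the pack's +x end, so 21 mm above the pack's underside
- stall_84 (a point): centre of the floor of the tray's stall for the 84 mm pack: a flat-bottomed rectangular recess 94 mm long (along the tray's x) by 34 wide and 7 deep; its x, y, z axes are the tray's
- tray: plywood storage tray fixed to the shelf, 112 (x) x 300 (y) x 10 mm, origin under its centre; five parallel stalls side by side at 56 mm spacing, shortest at its +y end, longest at -y; stall floors 3 mm above the shelf, so a 20 mm pack stands 13 mm out of its stall
- stand: white plastic probe stand fixed to the shelf, a block 56 x 56 mm and 60 high with an upright round hole 24 mm across right through it; origin under its centre
- probe: grey battery-test probe, 60 g, tip down in its stand; origin at its tip (needle out), z up along it. From the tip: sprung needle 5 mm thick to z = 20 mm, round nose 14 mm across to 45, collar 32 across to 50 (its underside rests on the stand, so the origin is then 15 mm above the shelf), square grip 16 x 16 mm (faces along x and y) to 108
- probe_tip (a point): the end of the probe's sprung needle (moves with the needle)
- pogo (a joint): how far the needle is pushed into the probe, m: 0 is fully out, 0.008 fully in; its spring gives about 0.6 N at the start and 2.2 N fully in; beyond that the probe is rigid
- lens_a: tall lens, 68 mm across and 80 high, on the white turntable at the left; a bystander. Origin under its centre
- lens_b: short lens, 62 mm across and 50 high, on the turntable; a bystander. Origin under its centre
- blower: rubber blower, 60 mm across and 110 high, on the turntable; a bystander. Origin under its centre
There are look-alikes about, which are no part of the job. Leave any purple look-alike of the pack_60 alone.

How it is judged:
By the outcome, as a careful person would: the job done as asked, in the order asked, and still so for the second after the job is handed in, with the robot touching nothing.
Of pack_36, pack_48, pack_60, pack_72, pack_84 only 3 to 4 are there at a start; the rules pass over those that are not, and their reading is None.
At some moment in a run one of pack_36, pack_48, pack_60, pack_72, pack_84 may be knocked a few centimetres aside while the robot is not near it.
It also fails if it takes over 210 s, if anything falls off the work surface, if the arm or the gripper's body presses on something with over 40 N, if the wrist force passes 120 N, or if a joint passes its speed limit or range.

### The arm

A 6-joint arm with a two-finger parallel gripper is mounted at the origin on the work surface. World frame = base frame: x ahead of the robot, y to its left, z up, the work surface at z = 0. Lengths are in m, angles in rad, forces in N, time in s.
With the tool pointing down it reaches from about 0.35 to 0.95 m from the base axis. Payload 17.4 kg.
Tool frame: the origin (TCP) lies on the mounting face of the last link; the fingertips stand 186 mm ahead of it and the grasp point (between the pads) lies 167 mm ahead of it (ctrl.tip_reach is the distance from the TCP to the fingertips, in m); y points along the fingers, x is the direction in which the jaws open and shut, and the axes are right-handed (so a half turn about y gives the same grasp; the last joint's range is limited). The gripper opens to 93 mm and grips with 3 to 60 N. Pads are 15 mm wide; open, the fingers measure 128 mm over their backs; the gripper's body (75 mm by 188 mm) begins 65 mm behind the grasp point.
Start: joints at [-1.304, 0.116, 1.442, -0, 1.584, -0.038], TCP at [0.203, -0.644, 0.405] pointing down, gripper open.
Joint ranges: [-2.83, 2.83], [-0.83, 2.19], [0.07, 2.5], [-1.14, 4.28], [0.01, 3], [-2.97, 2.97]. Speed limits (rad/s): [1.89, 1.89, 2.22, 3.14, 3.14, 3.14].

### API

Orientations are given as a rotation vector (axis times angle).
In Python, from cell import ctrl, optics gives the robot as it stands. Calls block until the motion is done:
- ctrl.move_ptp(position, orientation): joint-space move of the TCP to a pose.
- ctrl.move_linear(position, attitude=None, feed=0.15, guard=None): straight line of the TCP; attitude=None keeps the orientation; feed is the mean speed in m/s. With guard (N) it stops when the force on the tool has changed by that much, and returns True; else False.
- ctrl.set_joints(angles): joint-space move.
- ctrl.gripper_open() and ctrl.clamp(grasp_force=None): open the fingers fully, or close them until they stop; grasp_force is the grip in N (None keeps the last).
- ctrl.hold(seconds).
- ctrl.solve_ik(position, orientation): joint angles nearest the present ones, or None.
- ctrl.get_state(): the state.
- optics.grab_frame(name): name is "side" or "top" or "wrist"; returns the picture (480x640x3 uint8, red, green, blue); there is no depth.
- optics.get_calibration(name): a dict with "mtx" (3x3 intrinsics, pixels), "R" (3x3) and "t" (3): a world point X has camera coordinates R X + t; the wrist camera has in their place "T_tool_cam" (4x4, takes a point from camera to tool coordinates, whose origin is the TCP and whose axes are the tool frame's). Camera axes: x right, y down, z forward; pixel columns grow to the right and rows downward; lengths in m; the calibration is good to about 2 mm. A picture is of the moment at which its call begins: read the wrist's pose just before it. get_calibration takes no time and is no camera call.
A pose or a line that the arm cannot do raises ctrl.PlanningError and nothing moves.
- ctrl.close_job(): hands the job in, once; it reports no verdict.
The state is a dict: "time": time; "joints": joint angles; "qvel": joint speeds; "joint_torque": joint torques, N m; "tool_pos": TCP position; "tcp_rot": TCP orientation; "ft_force": force on the tool from outside, world axes, zero at the start; "ft_torque": the same for the moment, N m; "grip_width": finger opening in m.
Only numpy, scipy, OpenCV 4.12 (cv2) and the standard library are available. Lean on these libraries where they do the work, as an engineer would, in place of code of your own. Each camera call takes 0.05 s, during which the arm holds its last target. There are 200 camera calls.

## Working session

There is one attempt and no reset: what is moved stays moved. The work goes in short steps, each a Python script; the robot and the scene stay as the last script left them, time stands still between calls to the robot, and variables do not carry over. Pictures are saved under pics/ and viewed, about 12 in all and at most 16, crops included, and the job is handed in when it is done.

```bash
ls; mkdir -p pics
python3 - <<'E'
from cell import ctrl, optics
import cv2
s=ctrl.get_state();print(s)
for n in("top","side","wrist"):
    cv2.imwrite(f"pics/{n}0.png",optics.grab_frame(n)[:,:,::-1]);print(n,optics.get_calibration(n))
E
```

```text
pics
{'time': 0.0, 'joints': array([-1.30379427e+00,  1.16499849e-01,  1.44229113e+00, -4.34003924e-06,
        1.58399429e+00, -3.77784096e-02]), 'qvel': array([ 8.25922374e-04,  4.28198162e-04, -1.94918749e-05, -1.13194486e-04,
        2.30202999e-04,  1.14468549e-03]), 'joint_torque': array([ 1.92623447e-03, -7.21255088e+01, -6.22612095e+01,  7.79976323e-02,
        2.37294874e-02, -1.20506174e-04]), 'tool_pos': array([ 0.20256398, -0.64389889,  0.40397964]), 'tcp_rot': array([-1.33734681,  0.98248065, -0.98092585]), 'ft_force': array([ 0.25850576, -0.10375468, -0.48895375]), 'ft_torque': array([ 0.0415845 ,  0.00268567, -0.00275605]), 'grip_width': 0.09307261423977632}
top {'mtx': array([[535.446792  ,   0.        , 314.88838991],
       [  0.        , 535.446792  , 237.72398967],
       [  0.        ,   0.        ,   1.        ]]), 'R': array([[-0.00278575, -0.99997877,  0.00589004],
       [-0.98670983,  0.00179174, -0.1624823 ],
       [ 0.1624683 , -0.0062644 , -0.98669388]]), 't': array([0.10901279, 0.58601261, 1.29802263])}
side {'mtx': array([[501.01677936,   0.        , 315.33892862],
       [  0.        , 501.01677936, 234.13113281],
       [  0.        ,   0.        ,   1.        ]]), 'R': array([[-0.88126027, -0.47259121,  0.00615506],
       [-0.26849154,  0.48986474, -0.82942439],
       [ 0.38896353, -0.73259135, -0.55858508]]), 't': array([0.56107042, 0.16254128, 0.89217127])}
wrist {'mtx': array([[411.6605188 ,   0.        , 318.64441822],
       [  0.        , 411.6605188 , 241.17509082],
       [  0.        ,   0.        ,   1.        ]]), 'T_tool_cam': array([[ 9.99999699e-01,  7.75449274e-04,  2.19218042e-05,
        -4.75593080e-04],
       [ 2.06035349e-04, -2.92729416e-01,  9.56195297e-01,
         1.98416970e-02],
       [ 7.47898106e-04, -9.56195005e-01, -2.92729487e-01,
         8.09071860e-02],
       [ 0.00000000e+00,  0.00000000e+00,  0.00000000e+00,
         1.00000000e+00]])}
```

View pics/top0.png

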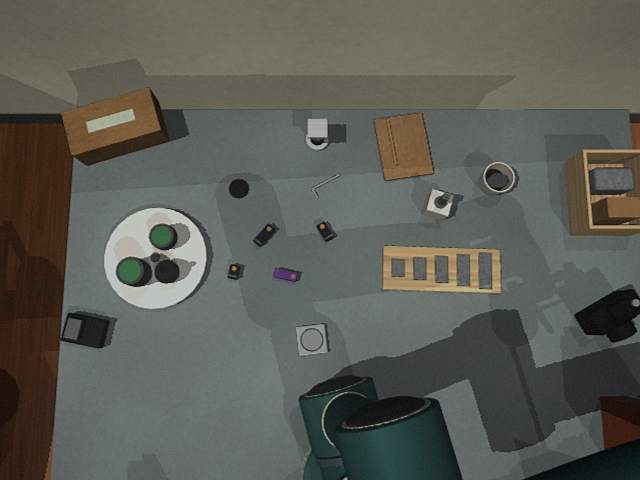

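View pics/side0.png

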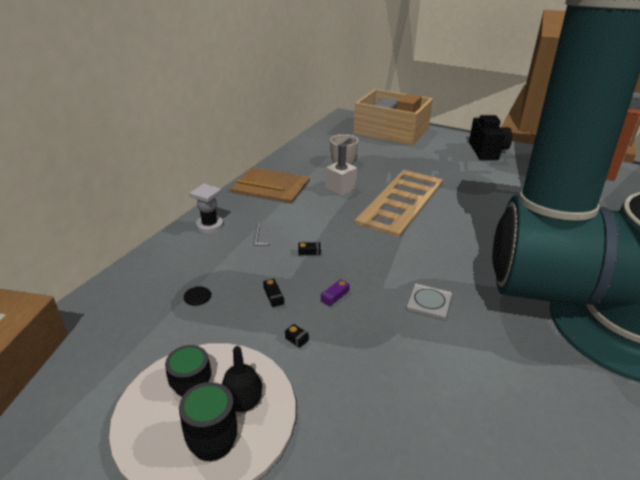

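```bash
cat > h.py <<'E'
from cell import ctrl, optics
import numpy as np, cv2
from scipy.spatial.transform import Rotation as Ro
def cam(name):
    c=optics.get_calibration(name); K=c["mtx"]
    if name=="wrist":
        s=ctrl.get_state(); T=np.eye(4); T[:3,:3]=Ro.from_rotvec(s["tcp_rot"]).as_matrix(); T[:3,3]=s["tool_pos"]
        W=T@c["T_tool_cam"]; R=W[:3,:3].T; t=-R@W[:3,3]
    else: R,t=c["R"],c["t"]
    return K,R,t
def ray(C,px,z):
    K,R,t=C; px=np.atleast_2d(px).astype(float)
    d=np.c_[px,np.ones(len(px))]@np.linalg.inv(K).T@R; o=-R.T@t
    return o+d*((z-o[2])/d[:,2])[:,None]
def proj(C,X):
    K,R,t=C; p=(np.atleast_2d(X)@R.T+t)@K.T; return p[:,:2]/p[:,2:]
def shot(name,tag=None):
    C=cam(name); im=optics.grab_frame(name)[:,:,::-1].copy()
    if tag: cv2.imwrite(f"pics/{tag}.png",im)
    return C,im
def rect(C,im,zt=0.01,res=0.0005,x=(0,1),y=(-.5,.5)):
    "rectified plan view of plane z=zt: rows=x descending, cols=y descending"
    w=int((y[1]-y[0])/res);h=int((x[1]-x[0])/res)
    X=np.array([[x[1],y[1],zt],[x[1],y[0],zt],[x[0],y[0],zt],[x[0],y[1],zt]])
    M=cv2.getPerspectiveTransform(proj(C,X).astype(np.float32),np.float32([[0,0],[w,0],[w,h],[0,h]]))
    return cv2.warpPerspective(im,M,(w,h))
def rot(th):  # jaw direction angle th, tool y down
    c,s=np.cos(th),np.sin(th)
    return Ro.from_matrix(np.array([[c,0,-s],[s,0,c],[0,-1,0]])).as_rotvec()
def orient(pos,th,period=np.pi):
    "equivalent jaw angle with the smallest last-joint angle that can be reached"
    best=None
    for k in range(-2,3):
        q=ctrl.solve_ik(pos,rot(th+k*period))
        if q is not None and (best is None or abs(q[5])<best[0]): best=(abs(q[5]),rot(th+k*period))
    return best[1]
E
python3 - <<'E'
from h import *
C,im=cam("top"),cv2.imread("pics/top0.png")
hsv=cv2.cvtColor(im,cv2.COLOR_BGR2HSV)
print("shelf colour",im[300,250],"pack",im[228,268],im[270,230])
m=(hsv[...,2]<45).astype(np.uint8)
n,l,st,ce=cv2.connectedComponentsWithStats(m)
for i in range(1,n):
    if 40<st[i,4]<2500:
        cn=cv2.findContours((l==i).astype(np.uint8),0,2)[0][0]
        P=ray(C,cn[:,0],.02)[:,:2]; r=cv2.minAreaRect((P*1000).astype(np.float32)); print(ce[i].round(),st[i,4],np.round(r[0]),np.round(r[1]),round(r[2]))
for nm,px,z in [("tray corners",[(383,246),(500,250),(500,293),(383,290)],.01),("standtop",[(432,189),(454,197),(447,217),(427,210)],.06),("probe top",[(446,195)],.123),("purple",[(287,274)],.02)]:
    print(nm,ray(C,px,z)[:,:2].round(3).tolist())
big=cv2.resize(im[170:300,210:510],None,fx=2.6,fy=2.6,interpolation=cv2.INTER_CUBIC); cv2.imwrite("pics/c1.png",cv2.convertScaleAbs(big,alpha=1.6))
E
```

```text
shelf colour [ 99 103  96] pack [ 57 111 142] [37 37 31]
[160. 117.] 226 [923. 519.] [153.  17.] 19
[ 31. 118.] 585 [913. 859.] [169.  28.] 89
[634. 118.] 66 [ 914. -748.] [26. 23.] 90
[317. 142.] 48 [849. 101.] [32. 14.] 90
[ 89. 154.] 75 [813. 702.] [18. 70.] 15
[491. 173.] 71 [ 763. -357.] [21. 43.] 22
[239. 188.] 291 [722. 306.] [50. 48.] 90
[608. 192.] 113 [ 710. -661.] [95. 11.] 90
[  9. 242.] 278 [575. 883.] [130.  43.] 4
[324. 230.] 107 [612.  85.] [37. 24.] 31
[264. 235.] 199 [598. 237.] [28. 61.] 51
[170. 241.] 99 [586. 481.] [35. 64.] 60
[144. 275.] 216 [496. 547.] [46. 70.] 67
[167. 271.] 437 [506. 484.] [59. 56.] 90
[234. 270.] 70 [509. 313.] [24. 25.] 80
[611. 316.] 2260 [ 386. -643.] [114. 170.] 29
[  8. 305.] 319 [422. 877.] [37. 75.] 90
[ 32. 311.] 42 [408. 818.] [36. 20.] 5
[ 89. 330.] 966 [360. 680.] [109.  72.] 78
[616. 393.] 1928 [ 224. -615.] [160. 172.] 81
[  7. 408.] 1170 [157. 849.] [227.  46.] 5
[309. 397.] 52 [199. 116.] [11. 65.] 9
tray corners [[0.57, -0.068], [0.559, -0.37], [0.449, -0.364], [0.457, -0.066]]
standtop [[0.709, -0.189], [0.688, -0.244], [0.636, -0.224], [0.654, -0.174]]
probe top [[0.677, -0.208]]
purple [[0.498, 0.178]]
```

View pics/c1.png

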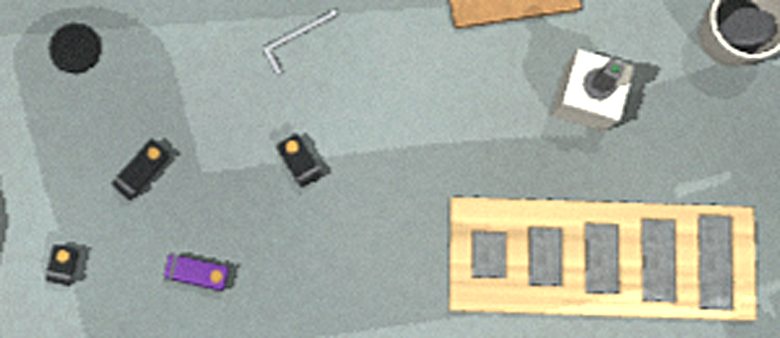

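Run:
```python
from h import *
for tag,p in (("wA",[.57,.2,.42]),("wB",[.58,-.21,.42])):
    ctrl.move_ptp(p,orient(p,np.pi/2)); ctrl.hold(.3)
    C,im=shot("wrist",tag)
    np.savez(f"{tag}.npz",K=C[0],R=C[1],t=C[2]); print(ctrl.get_state()["time"],ctrl.get_state()["joints"].round(2))
x,y=(.45,.72),(.03,.37)
f=np.load("wA.npz");a=rect((f["K"],f["R"],f["t"]),cv2.imread("pics/wA.png"),.02,.0005,x,y)
cv2.imwrite("pics/c2.png",cv2.convertScaleAbs(a,alpha=1.5))
f=np.load("wB.npz");a=rect((f["K"],f["R"],f["t"]),cv2.imread("pics/wB.png"),.01,.0006,(.4,.75),(-.42,-.02))
cv2.imwrite("pics/c3.png",cv2.convertScaleAbs(a,alpha=1.3))
```

```text
3.7167 [ 0.3  -0.04  1.58 -0.    1.6  -1.28]
6.175 [-0.39 -0.01  1.55 -0.    1.6   1.18]
```

View pics/c2.png

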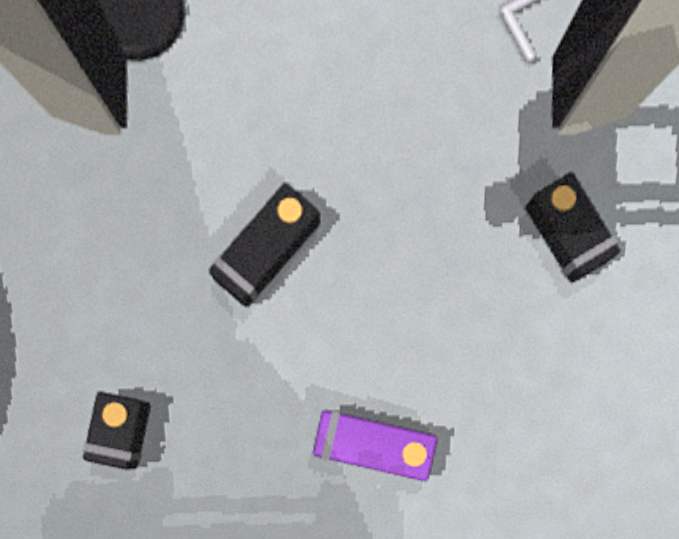

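View pics/c3.png

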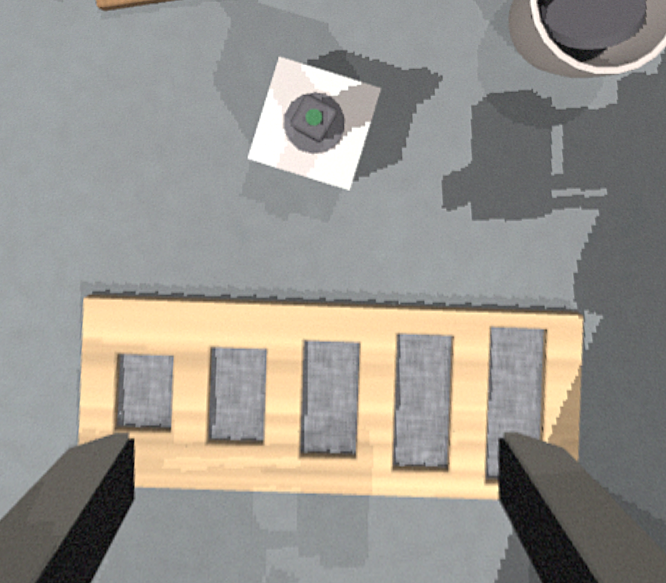

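Run:
```python
from h import *
f=np.load("wB.npz");C=(f["K"],f["R"],f["t"]);im=cv2.imread("pics/wB.png")
a=rect(C,im,.123,.00015,(.64,.71),(-.245,-.175)); b=rect(C,im,.06,.00015,(.63,.71),(-.25,-.17))
cv2.imwrite("pics/c4.png",cv2.convertScaleAbs(np.hstack([a,b[:466]]),alpha=1.6))
f=np.load("wA.npz");C=(f["K"],f["R"],f["t"])
x,y=(.45,.72),(.03,.37);a=rect(C,cv2.imread("pics/wA.png"),.02,.0005,x,y);h=cv2.cvtColor(a,cv2.COLOR_BGR2HSV)
m=cv2.inRange(h,(10,110,70),(30,255,255));n,l,st,ce=cv2.connectedComponentsWithStats(m)
for i in range(1,n):
    if st[i,4]>100: print(st[i,4],ce[i].round(1),.72-ce[i][1]*.0005,.37-ce[i][0]*.0005)
for p in[(234,276),(595,258),(107,452)]: print(h[p[1]-4:p[1]+5,p[0]].tolist())
print(h[250,260],h[230,570],h[440,115],"floor",h[300,350],h[190,540])
```

```text
471 [563.3 197.6] 0.6211794055201698 0.08835774946921438
502 [289.2 209.9] 0.6150448207171314 0.2254203187250996
491 [114.1 414.2] 0.5128808553971487 0.31295723014256616
396 [414.  453.8] 0.493090909090909 0.16298106060606057
[[132, 12, 106], [128, 9, 115], [128, 9, 113], [128, 9, 112], [135, 9, 111], [130, 7, 111], [120, 7, 115], [120, 5, 112], [120, 5, 97]]
[[140, 8, 102], [150, 9, 85], [0, 4, 63], [30, 20, 39], [60, 7, 35], [120, 15, 33], [135, 15, 33], [150, 30, 34], [158, 28, 36]]
[[143, 11, 90], [143, 10, 102], [140, 7, 106], [140, 7, 106], [132, 12, 107], [135, 9, 108], [140, 8, 101], [143, 12, 86], [150, 16, 65]]
[150   6  41] [ 0  0 27] [30 13 39] floor [100   6 131] [160  14  53]
```

View pics/c4.png

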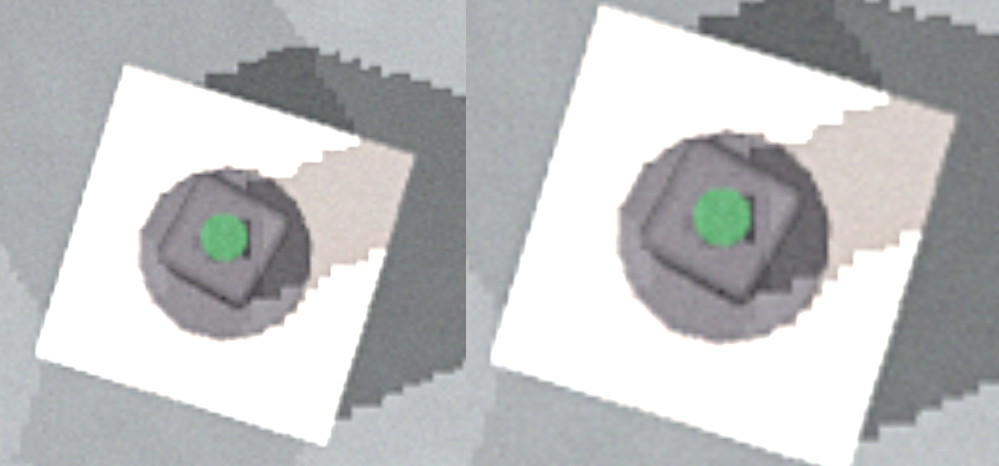

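```bash
cat >> h.py <<'E'
def studs(name,xr=(.3,.8),yr=(-.45,.42)):
    C,im=shot(name); h=cv2.cvtColor(im,cv2.COLOR_BGR2HSV)
    m=cv2.inRange(h,(10,110,60),(30,255,255)); n,l,st,ce=cv2.connectedComponentsWithStats(m); out=[]
    for i in range(1,n):
        if st[i,4]<6 or st[i,4]>3000: continue
        x,y,w,hh=st[i,:4]; 
        ring=h[max(0,y-2*hh//3-1):y+hh+2*hh//3+1,max(0,x-2*w//3-1):x+w+2*w//3+1]
        if np.mean((ring[...,2]<75)&(ring[...,1]<110))<.12: continue   # black plastic around it
        P=ray(C,ce[i],.021)[0]
        if xr[0]<P[0]<xr[1] and yr[0]<P[1]<yr[1]: out.append((int(st[i,4]),*P[:2].round(4)))
    return out
E
python3 - <<'E'
from h import *
th=np.radians(56.4); p=np.array([.6742,-.2088,.264])
o=orient(p,th,np.pi/2); ctrl.move_ptp(p+[0,0,.08],o)
print(ctrl.get_state()["joints"].round(2))
ctrl.move_linear(p,feed=.08); ctrl.clamp(15); s=ctrl.get_state()
print(s["grip_width"],s["ft_force"],s["tool_pos"])
ctrl.move_linear(p+[0,0,.1],feed=.1); ctrl.hold(.2)
s=ctrl.get_state();print(s["time"],s["grip_width"],s["ft_force"])
np.savez("probe.npz",p=p,o=o)
print(studs("top"))
shot("top","top1"); shot("side","side1"); cv2.imwrite("pics/c5.png",np.vstack([cv2.imread("pics/side1.png")[80:300,150:550],cv2.imread("pics/top1.png")[130:330,150:550]]))
E
```

```text
[-0.34  0.2   1.44 -0.    1.5   0.25]
0.01620597293698162 [-0.12565181 -0.3336508   0.49903046] [ 0.67421736 -0.20879949  0.26398013]
10.7417 0.015997235551123864 [ 0.19680312  0.0292097  -1.30473688]
[(21, np.float64(0.6212), np.float64(0.0891)), (18, np.float64(0.6149), np.float64(0.2259)), (19, np.float64(0.5132), np.float64(0.3132)), (13, np.float64(0.4929), np.float64(0.1638))]
```

View pics/c5.png

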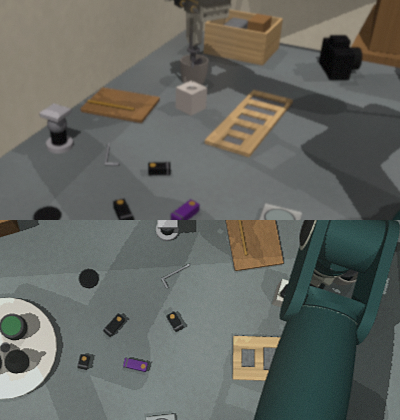

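Run:
```python
from h import *
p=np.array([.5130,.3131,.35]); d=np.load("probe.npz")
def mv(p):
    ctrl.move_ptp(p,orient(p,np.radians(56.4),np.pi/2))
mv(p); ctrl.move_linear([.5130,.3131,.249+.036],feed=.1); ctrl.hold(.3)
C,im=shot("wrist"); u=proj(C,[[.513,.3131,.036],[.513,.3131,.021]]); print(u)
c=u[0].astype(int); w=im[max(0,c[1]-110):c[1]+110,max(0,c[0]-150):c[0]+150].copy()
print(max(0,c[1]-110),max(0,c[0]-150))
C2,i2=shot("side"); v=proj(C2,[[.513,.3131,.036],[.513,.3131,.021]]);print(v)
e=v[1].astype(int); s=i2[e[1]-55:e[1]+55,e[0]-75:e[0]+75]
cv2.imwrite("pics/c6.png",np.hstack([cv2.resize(w,(390,286)),cv2.resize(s,(390,286),interpolation=2)]))
print(studs("top"),ctrl.get_state()["joints"].round(2),ctrl.get_state()["time"])
```

```text
[[318.79420825 261.14751755]
 [318.78779095 253.0631692 ]]
151 168
[[292.28000848 322.36403502]
 [292.45276636 328.82302577]]
[(20, np.float64(0.6214), np.float64(0.0892)), (21, np.float64(0.6146), np.float64(0.2261)), (13, np.float64(0.4929), np.float64(0.1638))] [ 0.51  0.01  1.75  0.    1.38 -0.48] 14.1167
```

View pics/c6.png

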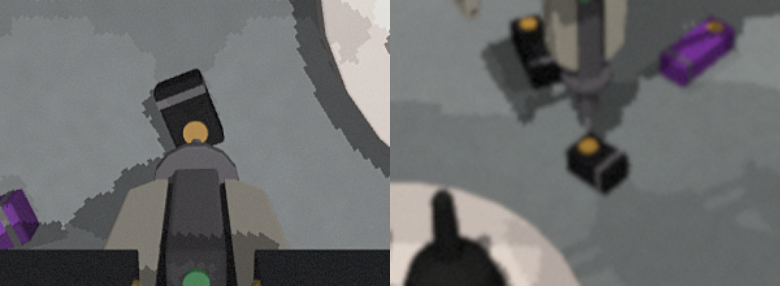

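```bash
cat > touch.py <<'E'
from h import *
import sys
def touch(x,y):
    p=np.array([x,y,.33])
    if np.hypot(*(ctrl.get_state()["tool_pos"][:2]-p[:2]))>.01:
        z=ctrl.get_state()["tool_pos"]; ctrl.move_linear([z[0],z[1],.33],feed=.15)
        ctrl.move_ptp(p,orient(p,np.radians(56.4),np.pi/2))
    ctrl.move_linear([x,y,.249+.028],feed=.1); ctrl.hold(.3)
    f0=ctrl.get_state()["ft_force"][2]
    g=ctrl.move_linear([x,y,.249+.0168],feed=.015,guard=4); ctrl.hold(1.3)
    s=ctrl.get_state(); print("dF",s["ft_force"][2]-f0,"guard",g,"tipz",s["tool_pos"][2]-.249,"grip",s["grip_width"])
    ctrl.move_linear([x,y,.33],feed=.08)
def near(S,q,r=.07):
    S=[s for s in S if np.hypot(s[1]-.493,s[2]-.1635)>.012]
    S=sorted(S,key=lambda s:np.hypot(s[1]-q[0],s[2]-q[1])); 
    return S[0][1:] if S and np.hypot(S[0][1]-q[0],S[0][2]-q[1])<r else None
E
python3 - <<'E'
from touch import *
touch(.5130,.3131)
S=studs("top"); print(S); b=near(S,(.6212,.0888)); print(b,ctrl.get_state()["time"])
E
```

```text
dF 0.44650879324539094 guard False tipz 0.016821231016338423 grip 0.01614561995994954
[(18, np.float64(0.6218), np.float64(0.0894)), (17, np.float64(0.6148), np.float64(0.2262)), (13, np.float64(0.4929), np.float64(0.1638))]
(np.float64(0.6218), np.float64(0.0894)) 17.8667
```

Run:
```python
from touch import *
def F():
    a=[]
    for _ in range(15): ctrl.hold(.03); a.append(ctrl.get_state()["ft_force"])
    return np.mean(a,0).round(2),np.std(a,0).round(2)
x,y=.513,.3131
ctrl.move_linear([x,y,.249+.028],feed=.1); print(F())
for z in (.0195,.0165):
    ctrl.move_linear([x,y,.249+z],feed=.02,guard=5); print(z,F())
ctrl.hold(.5); C2,i2=shot("side"); s=i2[255:375,210:370]; cv2.imwrite("pics/c7.png",cv2.resize(s,(800,600),interpolation=2))
print(ctrl.get_state()["tool_pos"],ctrl.get_state()["time"], proj(C2,[[x,y,.021],[x,y,.041],[x,y,.0365]]))
```

```text
(array([ 0.05, -0.04, -0.62]), array([0.55, 0.39, 0.66]))
0.0195 (array([-0.19,  0.06,  0.15]), array([0.48, 0.39, 0.5 ]))
0.0165 (array([ 0.06, -0.04,  0.83]), array([0.55, 0.45, 0.4 ]))
[0.51300428 0.31310352 0.26550436] 21.475 [[292.45276636 328.82302577]
 [292.22165613 320.18238468]
 [292.27419067 322.14652132]]
```

View pics/c7.png

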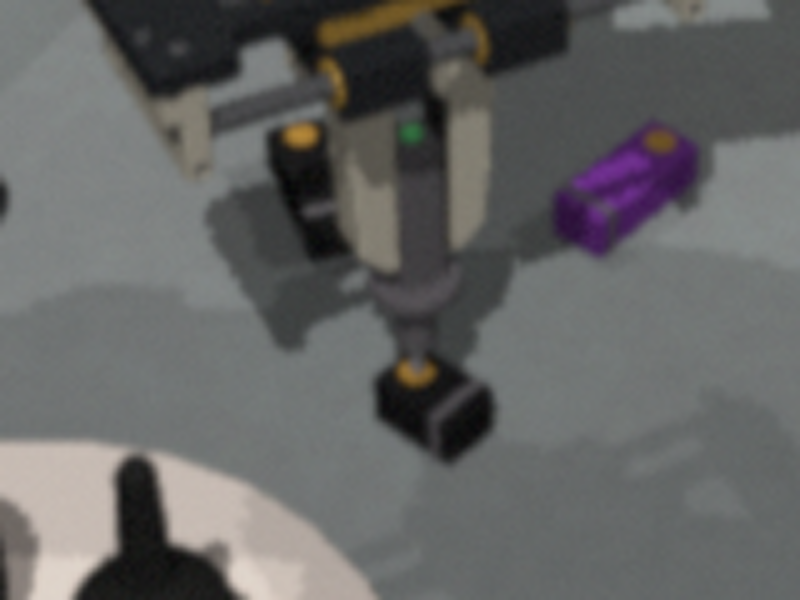

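The side view (stud at pixel (415,370) of the crop) shows the needle on the stud. The averaged force rose 1.45 N, which matches the spring, so I'll go on with the 48 and 60 packs.

```bash
sed -i 's/^    f0=.*/    f0=F()/; s/s=ctrl.get_state(); print("dF",s\["ft_force"\]\[2\]-f0/s=ctrl.get_state(); print("dF",F()-f0/' touch.py
sed -i '2a def F():\n    a=[]\n    for _ in range(15): ctrl.hold(.02); a.append(ctrl.get_state()["ft_force"][2])\n    return np.mean(a)' touch.py
python3 - <<'E'
from touch import *
ctrl.hold(.8); ctrl.move_linear([.513,.3131,.33],feed=.08)
for q in ((.6212,.0888),(.6150,.2258)):
    S=studs("top"); b=near(S,q); print(S,b)
    touch(*(b if b is not None else q)); 
print(studs("top"),ctrl.get_state()["time"])
E
```

```text
[(20, np.float64(0.6214), np.float64(0.0892)), (17, np.float64(0.6148), np.float64(0.2262)), (14, np.float64(0.493), np.float64(0.1641))] (np.float64(0.6214), np.float64(0.0892))
dF 1.4703085738620976 guard False tipz 0.016799830537111538 grip 0.01606218883390049
[(18, np.float64(0.6149), np.float64(0.2259)), (18, np.float64(0.5133), np.float64(0.3135))] (np.float64(0.6149), np.float64(0.2259))
dF 1.8662265872431385 guard False tipz 0.016820647814100753 grip 0.016273125007441647
[(19, np.float64(0.6213), np.float64(0.0895))] 35.4583
```

```bash
cat >> h.py <<'E'
def packs(C,im,z=.02,res=.0005,x=(.40,.72),y=(.0,.40)):
    "black packs: stud and end-stripe positions on plane z, in one view"
    a=rect(C,im,z,res,x,y); h=cv2.cvtColor(a,cv2.COLOR_BGR2HSV)
    m=cv2.inRange(h,(10,110,60),(30,255,255)); n,l,st,ce=cv2.connectedComponentsWithStats(m); out=[]
    for i in range(1,n):
        if not 250<st[i,4]<700: continue
        u=ce[i]; dark=((h[...,2]<70)&(h[...,1]<120)&(h[...,2]>0)).astype(np.uint8); Y,X=np.mgrid[:a.shape[0],:a.shape[1]]
        near=np.hypot(X-u[0],Y-u[1])<75/res*.001
        mm=((h[...,2]<52)&(m==0)&near).astype(np.uint8)|((l==i).astype(np.uint8))
        mm=cv2.morphologyEx(mm,cv2.MORPH_CLOSE,np.ones((13,13)));mm=cv2.morphologyEx(mm,cv2.MORPH_OPEN,np.ones((15,15)))
        k=cv2.connectedComponents(mm)[1]; lab=k[int(u[1]),int(u[0])]
        if lab==0: continue
        cn=max(cv2.findContours((k==lab).astype(np.uint8),0,2)[0],key=cv2.contourArea)
        r=cv2.minAreaRect(cn); b=cv2.boxPoints(r); W=np.c_[x[1]-b[:,1]*res,y[1]-b[:,0]*res]
        e0,e1=W[1]-W[0],W[2]-W[1]; e=e0 if np.linalg.norm(e0)>np.linalg.norm(e1) else e1
        sd=np.array([x[1]-u[1]*res,y[1]-u[0]*res]); c=W.mean(0); e=e/np.linalg.norm(e)
        if e@(sd-c)<0: e=-e
        out.append((sd.round(4),c.round(4),np.sort([np.linalg.norm(e0),np.linalg.norm(e1)]).round(4),round(float(np.degrees(np.arctan2(e[1],e[0]))),1)))
    return out
E
python3 - <<'E'
from h import *
d=np.load("probe.npz"); p,o=d["p"],d["o"]
ctrl.move_ptp(p+[0,0,.1],o); ctrl.hold(.2)
ctrl.move_linear(p+[0,0,.015],feed=.1); g=ctrl.move_linear(p+[0,0,.0003],feed=.03,guard=12); print(g,ctrl.get_state()["tool_pos"],ctrl.get_state()["ft_force"])
ctrl.gripper_open(); ctrl.hold(.3); ctrl.move_linear(p+[0,0,.1],feed=.12)
C1,i1=shot("wrist")
q=[.56,.2,.42]; ctrl.move_ptp(q,orient(q,np.pi/2)); ctrl.hold(.3)
C,im=shot("wrist","wC")
for r in packs(C,im): print(r)
S,si=shot("side")
a=rect(C,im,.02,.0005,(.40,.72),(0,.40))
cv2.imwrite("pics/c8.png",np.vstack([cv2.convertScaleAbs(cv2.resize(a[:500],(500,400)),alpha=1.4)[:,:],cv2.resize(si[120:240,280:530],(500,240))])[:600])
print(ctrl.get_state()["time"])
E
```

```text
False [ 0.67418513 -0.20877836  0.26404706] [ 0.30786921  0.25904766 -0.3319216 ]
(array([0.6211, 0.088 ]), array([0.6061, 0.0842], dtype=float32), array([0.0305, 0.049 ], dtype=float32), 31.2)
(array([0.6151, 0.2251]), array([0.5974, 0.2368], dtype=float32), array([0.0276, 0.0607], dtype=float32), -41.3)
(array([0.5128, 0.3128]), array([0.5045, 0.3114], dtype=float32), array([0.0281, 0.0356], dtype=float32), -11.6)
(array([0.493 , 0.1627]), array([0.493 , 0.1628], dtype=float32), array([0.0075, 0.008 ], dtype=float32), 180.0)
43.5083
```

View pics/c8.png

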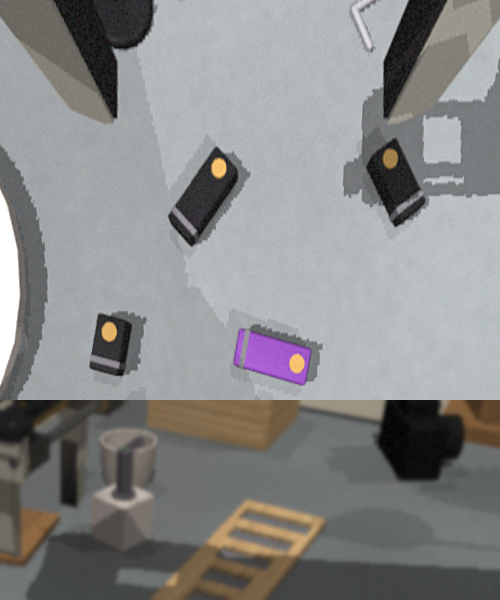

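```bash
cat > place.py <<'E'
from touch import *
T0=np.array([.5106,-.2186]); ty=np.array([.036,.9994])
def pickplace(L,stud,ang):
    b=near(studs("top"),stud); print(L,"top",b)
    if b is not None and np.hypot(*(np.array(b)-stud))>.006: print("MOVED"); return False
    a=np.radians(ang); c=np.array(stud)-np.array([np.cos(a),np.sin(a)])*(L/2000-.010)
    P=lambda c,z: np.array([c[0],c[1],z])
    up=.29; z=.1955
    o=orient(P(c,z),a); ctrl.move_ptp(P(c,up),o); ctrl.move_linear(P(c,z),feed=.12); ctrl.clamp(20); ctrl.hold(.2)
    print("width",ctrl.get_state()["grip_width"])
    ctrl.move_linear(P(c,up),feed=.15); ctrl.hold(.2); print("lifted width",ctrl.get_state()["grip_width"])
    s=T0+ty*{36:.112,48:.056,60:0}[L]
    o=orient(P(s,z),-.036); ctrl.move_ptp(P(s,up),o); ctrl.move_linear(P(s,z+.02),feed=.12)
    g=ctrl.move_linear(P(s,z+.0035),feed=.04,guard=12); print("guard",g,ctrl.get_state()["tool_pos"])
    if g: return False
    ctrl.gripper_open(); ctrl.move_linear(P(s,up),feed=.12); return True
E
python3 - <<'E'
from place import *
ok=pickplace(36,(.5129,.3129),-11)
q=[.5,-.13,.36]; ctrl.move_ptp(q,orient(q,np.pi/2)); ctrl.hold(.3)
C,im=shot("wrist","wD"); a=rect(C,im,.01,.0006,(.4,.75),(-.42,-.02)); cv2.imwrite("pics/c9.png",a)
print(ok,ctrl.get_state()["time"],studs("top"))
E
```

```text
36 top None
width 0.03548800036640569
lifted width 0.035868391152843376
guard True [ 0.51449463 -0.10664994  0.19829669]
False 52.8 [(21, np.float64(0.6212), np.float64(0.0891)), (18, np.float64(0.6149), np.float64(0.2259)), (13, np.float64(0.4929), np.float64(0.1638))]
```

View pics/c9.png

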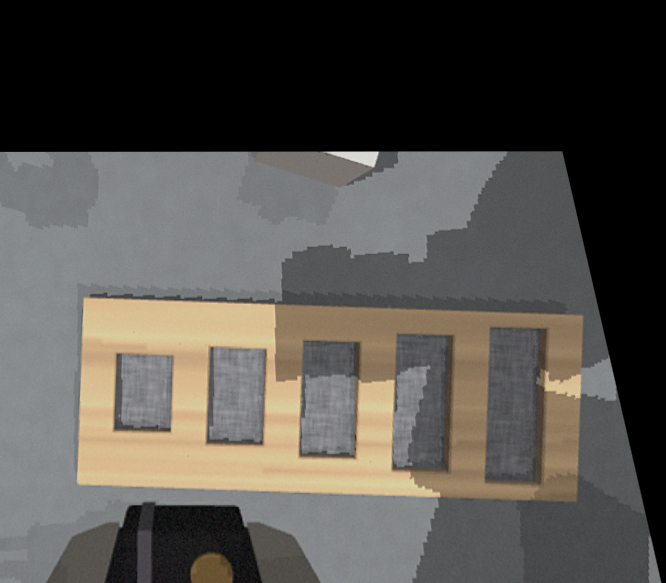

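```bash
sed -i 's/    if g: return False/    if g and ctrl.get_state()["tool_pos"][2]>.2012: return False/; s/z+.0035),feed=.04/z+.0038),feed=.03/' place.py
python3 - <<'E'
from place import *
P=lambda c,z: np.array([c[0],c[1],z])
s=T0+ty*.112; z=.1955
print(ctrl.get_state()["grip_width"])
o=orient(P(s,z),-.036); ctrl.move_ptp(P(s,.26),o); ctrl.move_linear(P(s,z+.02),feed=.12)
g=ctrl.move_linear(P(s,z+.0038),feed=.03,guard=12); q=ctrl.get_state()["tool_pos"]; print(g,q)
if q[2]<.2012:
    ctrl.gripper_open(); ctrl.move_linear(P(s,.30),feed=.12)
    q=[.5,-.13,.36]; ctrl.move_ptp(q,orient(q,np.pi/2)); ctrl.hold(.3)
    C,im=shot("wrist","wD"); a=rect(C,im,.01,.0006,(.4,.75),(-.42,-.02)); cv2.imwrite("pics/c10.png",a)
print(ctrl.get_state()["time"],studs("top"))
E
```

```text
0.03595641666153911
False [ 0.51468464 -0.1066811   0.19933077]
59.1083 [(21, np.float64(0.6212), np.float64(0.0891)), (18, np.float64(0.6149), np.float64(0.2259)), (12, np.float64(0.4933), np.float64(0.1638))]
```

View pics/c10.png

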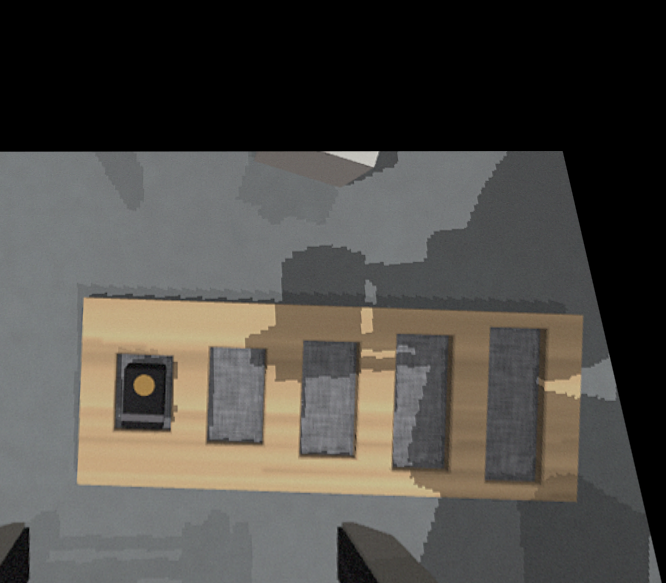

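The 36 pack lies seated and centred in its stall (crop (144,393)). Next are the 48 and 60 packs.

Run:
```python
from place import *
ok=pickplace(48,(.6212,.0887),30) and pickplace(60,(.6150,.2256),-40.8)
q=[.5,-.17,.38]; ctrl.move_ptp(q,orient(q,np.pi/2)); ctrl.hold(.3)
C,im=shot("wrist","wE"); a=rect(C,im,.01,.0006,(.4,.75),(-.42,-.02)); cv2.imwrite("pics/c11.png",a)
print(ok,ctrl.get_state()["time"],studs("top"))
```

```text
48 top (np.float64(0.6212), np.float64(0.0891))
width 0.047961114870787025
lifted width 0.047413051077025516
guard False [ 0.51264904 -0.16266122  0.19929518]
60 top (np.float64(0.6149), np.float64(0.2259))
width 0.0599849544179594
lifted width 0.0598540901094189
guard False [ 0.51060509 -0.21859583  0.19918775]
True 78.7917 [(22, np.float64(0.5222), np.float64(-0.1066)), (12, np.float64(0.4933), np.float64(0.1638))]
```

View pics/c11.png

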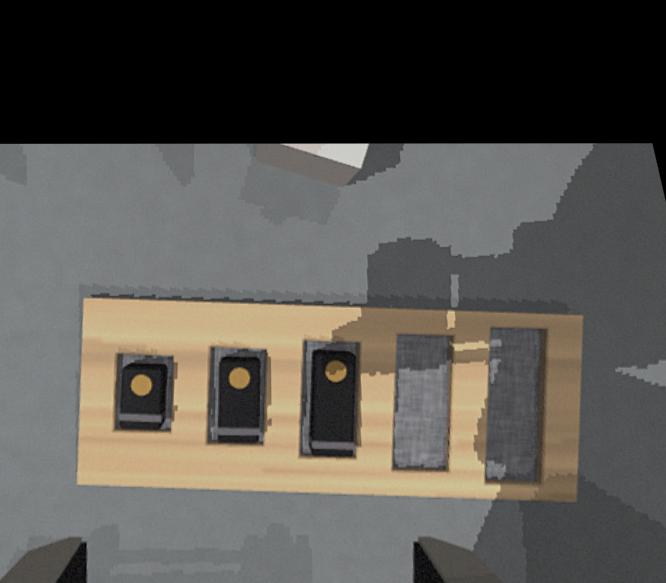

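Run:
```python
from h import *
q=[.4,.25,.45]; ctrl.move_ptp(q,orient(q,np.pi/2)); ctrl.hold(1)
C,im=shot("top","topF"); S,si=shot("side","sideF"); print(studs("top",(-.2,1),(-.8,.8)),ctrl.get_state()["time"])
cv2.imwrite("pics/c12.png",cv2.convertScaleAbs(np.vstack([cv2.resize(im,(640,480))[100:400],cv2.resize(si[110:260,250:570],(640,300))]),alpha=1.4))
```

```text
[(220, np.float64(0.8651), np.float64(-0.7447)), (22, np.float64(0.5302), np.float64(-0.2191)), (22, np.float64(0.5268), np.float64(-0.1639)), (19, np.float64(0.5229), np.float64(-0.1068)), (13, np.float64(0.4929), np.float64(0.1638))] 81.9417
```

View pics/c12.png

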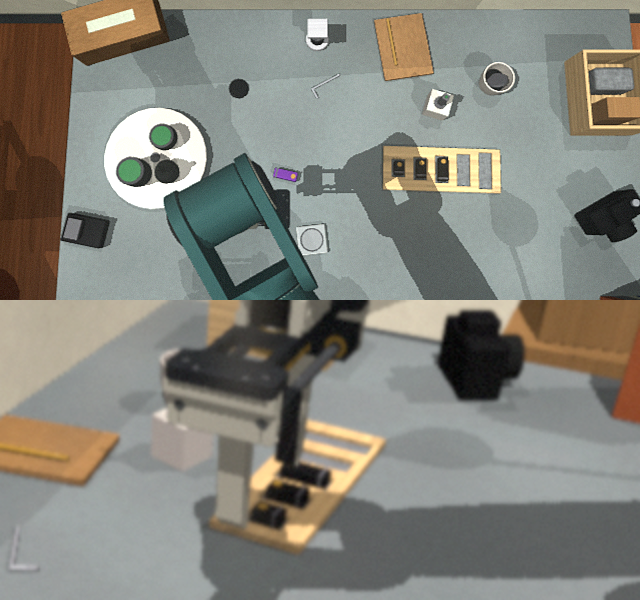

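Run:
```python
from h import *
print(studs("top")); ctrl.close_job()
```

```text
[(20, np.float64(0.5302), np.float64(-0.219)), (22, np.float64(0.5268), np.float64(-0.1639)), (20, np.float64(0.5226), np.float64(-0.1067)), (13, np.float64(0.4929), np.float64(0.1638))]
the job is handed in; nothing more can be done
```

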